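Close the balance's draught shield and tare it

TASK

A weighing bottle stands on the pan of the balance, but the left door and the top door of the glass draught shield have been left open. With light fingertip pushes on their black grip bars, without pinching them, slide both doors fully shut, and only then press the blue tare key down and let it come up again. The bottle on the pan must not be disturbed, the red power key must not be pressed, and the things standing round the balance must stay where they are.

Things in the scene. Friction and masses are not known exactly. Their poses are not given: they have to be found in the camera images.
- balance: white balance, 270 x 200 mm, housing 56 mm high at the rear, glass draught shield on it from x = -25 to +135 mm, 186 mm wide, rails 164 mm high (only the top door's bar is higher). Does not slip. Origin: centre of its underside. +x from its front (panel, towards the robot) to its rear, +y its left side as the robot sees it, +z up; offsets below are in this frame.
- top_grip (a point): middle of the upper edge of the top door's black grip bar, upright on the front edge of the sliding top pane: 10 mm thick (x), 60 wide (y), 18 high above the pane. Rear face 5 mm behind this point (+x). Behind the bar the pane goes on level for 64 mm, then fixed glass 6 mm lower, free of other parts; rails at the sides lie level with it. Door shut: (-15, 0, 182) mm.
- top_door (a joint): opening of the top door in m: 0 shut (firm stop), 0.062 fully open; starts 0.028 to 0.060 open. Opens to the rear (+x of the balance), shuts towards the front (-x), level, over the fixed rear glass. Friction about 1.5 N, damping 12 N per m/s; it stays where it is left.
- left_grip (a point): upper outer edge, mid-thickness, of the left door's black grip bar, on the front edge of the left pane: 10 mm thick (x), 50 high (down from here), standing out 18 mm (y) from the pane. Rear face 5 mm behind (+x). Behind it, outside the pane: free down to the housing (56 mm high, its side 9.5 mm inward of here); the rail there stands out 1.5 mm. Door shut: (-16, 109.5, 158) mm.
- left_door (a joint): opening of the left door in m: 0 shut (firm stop), 0.062 fully open; starts 0.028 to 0.060 open. Opens to the rear (+x of the balance), shuts towards the front (-x), outside the fixed rear glass. Friction about 1.5 N, damping 12 N per m/s; it stays where it is left. The window casing and wall rise behind and to the left of the balance: bring the hand in from the robot's side.
- right_door (a joint): how far the right door is open, in m; the same door mirrored. It is shut (0) at the start and must stay shut.
- tare_top (a point): centre of the top face of the blue tare key, right of the display, at (-98, -68, 52) mm: 24 mm (x) x 36 mm (y), 6.5 mm proud of the panel. Panel and key slope down towards the robot by 8.7 degrees. The shield's upright front stands 73 mm behind this point and 112 mm higher, so a long gripper body must lie along y here, not along x.
- tare_key (a joint): travel of the tare key, in m, 0 up to 0.0035 fully down, along the panel's normal. A spring key: it begins to move at 1 N and is fully down at 3.5 N; it counts as pressed beyond 0.002 and comes up when released.
- power_key (a joint): travel of the round red power key (19 mm across, to the left of the display, mirrored from the tare key), in m, 0 up; it must not be pressed.
- sample: small glass weighing bottle with an orange substance, 36 mm across, 52 mm high, loose on the balance's pan (a disc of 90 mm whose top is 70 mm above the bench, centred at x = +55 mm, y = 0). Origin: centre of its underside.
- spatula: spatula with a brown wooden handle, 181 mm long (its y), lying on the bench to the right of the balance. Origin: its middle.
- jar: white square reagent jar with a black cap, 63 x 62 mm, 128 mm high, loose at the left front of the balance. Origin: centre of its underside.
- spare_bottle: glass weighing bottle with a blue substance, 36 mm across, 60 mm high, loose to the left of the balance. Origin: centre of its underside.
- vial: small white bottle with a black cap, 36 mm across, 78 mm high, loose to the right of the balance. Origin: centre of its underside.

How it is judged:
By the outcome, as a careful person would: the job done as asked, in the order asked, and still so for the second after the job is handed in, with the robot touching nothing.
It also fails if it takes over 58 s, if anything falls off the work surface, if the arm or the gripper's body presses on something with over 40 N, if the wrist force passes 120 N, or if a joint passes its speed limit or range.

ROBOT

A 7-joint arm with a two-finger parallel gripper is mounted at the origin on the work surface; the furniture and walls round the work are solid. World frame = base frame: x ahead of the robot, y to its left, z up, the work surface at z = 0. Lengths are in m, angles in rad, forces in N, time in s.
With the tool pointing down it reaches from about 0.4 to 0.9 m from the base axis. Payload 5.5 kg.
Tool frame: the origin (TCP) lies midway between the tips of the shut fingers; the grasp point (between the pads) lies 19 mm behind it (manip.grip_depth is the distance from the TCP to the grasp point, in m); z points along the fingers, y is the line along which they close (so a half turn about z gives the same grasp; the last joint's range is limited). The gripper opens to 92 mm and grips with 3 to 60 N. Pads are 19 mm wide; open, the fingers measure 130 mm over their backs; the gripper's body (75 mm by 190 mm) begins 47 mm behind the grasp point.
Start: joints at [-1.021, 0.501, -0.427, 1.55, 0.221, 1.138, -0.21], TCP at [0.184, 0.623, 0.227] pointing down, gripper open.
Joint ranges: [-2.88, 2.88], [-0.31, 2.03], [-1.54, 1.56], [0.2, 2.42], [-1.41, 4.55], [0.19, 2.02], [-2.57, 2.57]. Speed limits (rad/s): [2.57, 2.57, 3.14, 3.14, 3.14, 3.14, 3.14].

INTERFACE

Orientations are given as a unit quaternion [x, y, z, w].
In Python, from bench import manip, effector, viewer gives the robot as it stands. Calls block until the motion is done:
- manip.move_pose(position, orientation): joint-space move of the TCP to a pose.
- manip.servo_line(position, ori=None, vel=0.15): straight line of the TCP; ori=None keeps the orientation; vel is the mean speed in m/s.
- manip.movej(angles): joint-space move.
- effector.open_jaws() and effector.close(f_grip=None): open the fingers fully, or close them until they stop; f_grip is the grip in N (None keeps the last).
- manip.sleep(seconds).
- manip.solve_ik(position, orientation): joint angles nearest the present ones, or None.
- viewer.get_image(name): name is "side" or "top"; returns the picture (384x512x3 uint8, red, green, blue); there is no depth.
- viewer.get_calibration(name): a dict with "vfov" (degrees; the focal length in pixels is half the picture's height over the tangent of half this angle, whatever the lens; pixels are square), "cx", "cy" (the principal point, pixels), "eye" and "attitude" of the camera in the world. Camera axes: x right, y down, z forward; pixel columns grow to the right and rows downward; lengths in m; the calibration is good to about 2 mm. A picture is of the moment at which its call begins. get_calibration takes no time and is no camera call.
A pose or a line that the arm cannot do raises manip.PlanningError and nothing moves.
- manip.hand_in(): hands the job in; it is judged then, once.
Readings, each from a call of its own:
- manip.current_clock(): time.
- manip.current_q(): joint angles.
- manip.current_joint_velocities(): joint speeds.
- manip.current_tau(): joint torques, N m.
- manip.current_tool_pos(): TCP position.
- manip.current_tcp_rot(): TCP orientation.
- manip.current_force(): force on the tool from outside, world axes, zero at the start.
- manip.current_wrist_torque(): the same for the moment, N m.
- manip.current_finger_gap(): finger opening in m.
- manip.current_gripper_force(): force on a finger pad.
Only numpy, scipy, OpenCV 4.12 (cv2) and the standard library are available. Lean on these libraries where they do the work, as an engineer would, in place of code of your own. Each camera call takes 0.05 s, during which the arm holds its last target. There are 200 camera calls.

## Working session

There is one attempt and no reset: what is moved stays moved. The work goes in short steps, each a Python script; the robot and the scene stay as the last script left them, time stands still between calls to the robot, and variables do not carry over. Pictures are saved under pics/ and viewed, at most 10 in all, crops included, and the job is handed in when it is done.

```bash
ls; mkdir -p pics; python3 - <<'E'
from bench import manip, effector, viewer
import cv2
for n in("side","top"):
    print(n,viewer.get_calibration(n))
    cv2.imwrite(f"pics/{n}0.png",cv2.resize(viewer.get_image(n)[:,:,::-1],(800,600),interpolation=cv2.INTER_CUBIC))
print(manip.current_tcp_rot(),manip.current_clock(),manip.current_finger_gap())
E
```

```text
pics
side {'vfov': 49.176385054960996, 'cx': 255.87174978033963, 'cy': 198.32547503015985, 'eye': array([ 0.06802097, -0.056858  ,  0.84884582]), 'attitude': array([ 0.68181924, -0.67667968,  0.19033955, -0.20247961])}
top {'vfov': 51.007771283571266, 'cx': 250.56453988204294, 'cy': 188.43402371661028, 'eye': array([ 0.49767409, -0.03192217,  0.9694863 ]), 'attitude': array([ 0.71632346, -0.69730842,  0.01958383, -0.01606685])}
[ 1.42882418e-01  9.89739297e-01 -8.46237476e-04 -1.47843419e-04] 0.1 0.09189847029084486
```

View pics/side0.png

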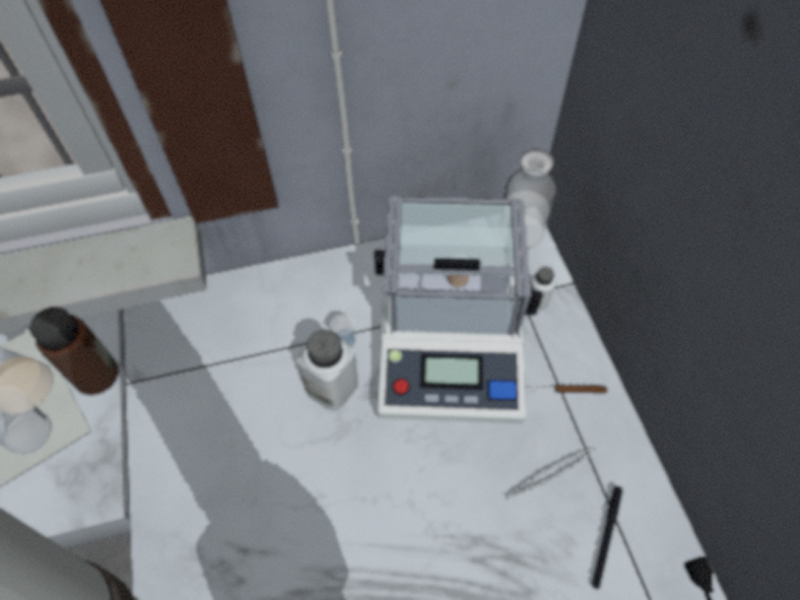

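View pics/top0.png

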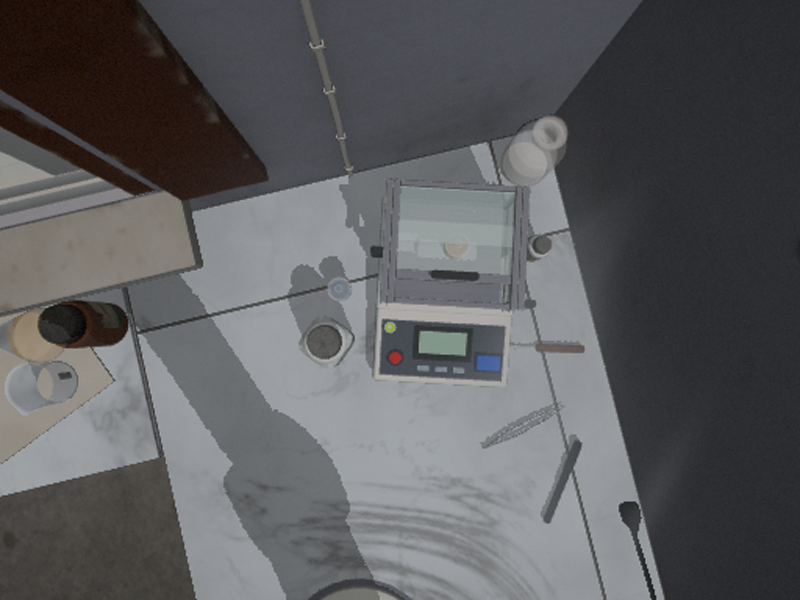

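The side view shows the balance near (455,310), with the left bar at (380,262), top bar (457,264) and tare key (502,390). In the top view the left bar is at (377,251), the top bar at (455,275) and the tare key at (488,363). I'll take enlarged crops for exact pixels.

```bash
python3 - <<'E'
from bench import viewer
import cv2,numpy as np
# native crops x5
a=viewer.get_image("top");b=viewer.get_image("side")
cv2.imwrite("pics/topc.png",cv2.resize(a[105:255,225:355,::-1],None,fx=4,fy=4,interpolation=cv2.INTER_CUBIC))
cv2.imwrite("pics/sidec.png",cv2.resize(b[120:270,225:355,::-1],None,fx=4,fy=4,interpolation=cv2.INTER_CUBIC))
E
```

```text
(no output)
```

View pics/topc.png

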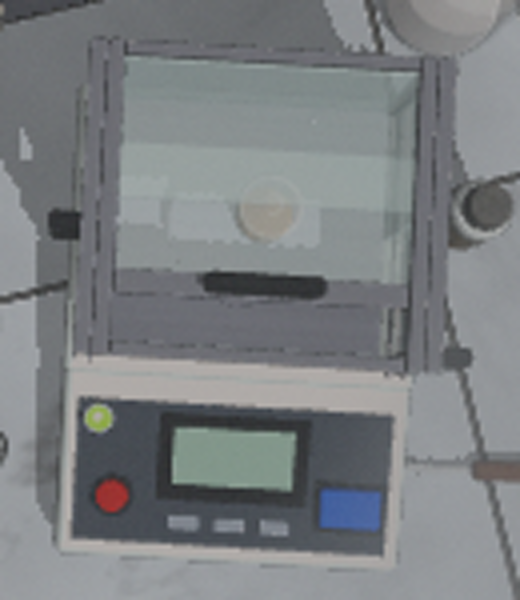

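View pics/sidec.png

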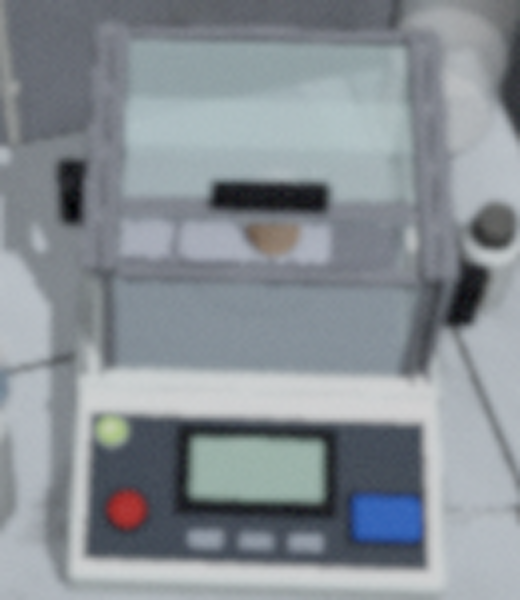

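The top crop shows tare at (350,509), power (112,496), top bar (203–326, 270–298), left bar outer end at x=50, y=224, and the rails' corners. The side crop shows tare (387,518), power (127,509), top bar upper edge (271,183) and left bar top outer end (60,163). I'll fit the pose and both openings jointly.

```bash
cat > fit.py <<'E'
import numpy as np
from scipy.spatial.transform import Rotation as R
from scipy.optimize import least_squares
from bench import viewer
C={n:viewer.get_calibration(n) for n in("top","side")}
def proj(n,p):
    c=C[n];q=R.from_quat(c["attitude"]).inv().apply(np.asarray(p)-c["eye"])
    f=192/np.tan(np.radians(c["vfov"]/2));return np.array([c["cx"]+f*q[0]/q[2],c["cy"]+f*q[1]/q[2]])
def ray(n,uv,z):
    c=C[n];f=192/np.tan(np.radians(c["vfov"]/2))
    d=R.from_quat(c["attitude"]).apply([(uv[0]-c["cx"])/f,(uv[1]-c["cy"])/f,1]);return c["eye"]+d*(z-c["eye"][2])/d[2]
off={"top":(225,105),"side":(225,120)}
def world(s,p):
    c,n=np.cos(s[2]),np.sin(s[2]);return np.array([s[0]+c*p[0]-n*p[1],s[1]+n*p[0]+c*p[1],p[2]])
if __name__=="__main__":
    # cam,(crop px),(point m in mm),which door
    F=[("top",(350,509),(-98,-68,52),0),("top",(112,496),(-98,68,52),0),
    ("top",(90,38),(135,93,164),0),("top",(455,60),(135,-93,164),0),("top",(437,372),(-25,-93,164),0),("top",(73,355),(-25,93,164),0),
    ("top",(265,284),(-15,0,182),1),("top",(50,224),(-16,109.5,158),2),("top",(471,357),(-16,-109.5,158),0),
    ("side",(387,518),(-98,-68,52),0),("side",(127,509),(-98,68,52),0),("side",(97,25),(135,93,164),0),("side",(440,30),(135,-93,164),0),
    ("side",(271,184),(-15,0,182),1),("side",(60,163),(-16,109.5,158),2)]
    def res(s,raw=False):
        r=[]
        for n,px,p,d in F:
            p=np.array(p)/1000.
            if d: p[0]+=s[2+d]
            r.append(proj(n,world(s,p))-(np.array(px)/4+off[n]))
        return np.array(r) if raw else np.ravel(r)
    s=least_squares(res,[.6,0,0,.04,.04],loss="soft_l1").x
    print(s.round(4)); 
    for f,r in zip(F,res(s,True)): print(f[0],f[2],r.round(1))
    for n,uv,z in[("top",(328/1.5625,330/1.5625),.128),("top",(339/1.5625,290/1.5625),.06),("top",(540/1.5625,244/1.5625),.078)]: print(ray(n,uv,z).round(3))
    np.save("s.npy",s)
E
python3 fit.py
```

```text
[ 0.549  -0.1139 -0.0279  0.0302  0.0584]
top (-98, -68, 52) [-0.  -0.4]
top (-98, 68, 52) [-0.3 -0.4]
top (135, 93, 164) [-0.2  0.7]
top (135, -93, 164) [0.3 0.2]
top (-25, -93, 164) [1.3 1.2]
top (-25, 93, 164) [-0.4  0.4]
top (-15, 0, 182) [-0.1 -0.1]
top (-16, 109.5, 158) [-0.9 -0.5]
top (-16, -109.5, 158) [0.5 1. ]
side (-98, -68, 52) [ 0.4 -1.6]
side (-98, 68, 52) [ 0.3 -1.3]
side (135, 93, 164) [-0.3 -0.6]
side (135, -93, 164) [ 0.2 -0.1]
side (-15, 0, 182) [0.1 0.1]
side (-16, 109.5, 158) [-1.1  0.5]
[0.49  0.048 0.128]
[0.548 0.04  0.06 ]
[ 0.62  -0.246  0.078]
```

```bash
cat > h.py <<'E'
import numpy as np
from scipy.spatial.transform import Rotation as R
from bench import manip, effector, viewer
from fit import world,ray
s=np.load("s.npy")
def W(x,y,z): return world(s,np.array([x,y,z])/1000.)
def Q(flip=0,tilt=0):
    return (R.from_euler("z",s[2])*R.from_euler("y",-np.radians(tilt))*R.from_euler("y",np.pi)*R.from_euler("z",np.pi*flip)).as_quat()
def push(x0,y,z,step,xmin,fmax,vel=.05):
    """push toward -x of the balance until the force along it passes fmax"""
    x=x0;ax=world([0,0,s[2]],np.array([1.,0,0]));f0=manip.current_force()@ax
    while x>xmin:
        st=step if x>xmin+20 else 1
        x-=st;manip.servo_line(W(x,y,z),vel=vel if st>1 else .02)
        f=manip.current_force()@ax-f0
        if f>fmax: break
        if x<xmin+20 or int(x)%12==0: print(round(x,1),round(f,2),end="; ")
    print("end",round(x,1),round(f,2));return x
E
python3 - <<'E'
from h import *
S=1.5625
for p in[(350,170),(195,212),(490,142)]: print("wall base",ray("top",(p[0]/S,p[1]/S),0).round(3))
for z in(0,.05,.1): print("sill",z,ray("top",(203/S,265/S),z).round(3), ray("side",(203/S,285/S),z).round(3))
for z in(.1,.2,.4): print("casing",z,ray("top",(267/S,178/S),z).round(3),ray("side",(275/S,207/S),z).round(3))
for nm,p,t in[("L",W(72,117,128),0),("Lhi",W(72,117,300),0),("Ls",W(0,117,128),0),("T",W(45,0,173),0),("Thi",W(45,0,300),0),("tare",W(-98,-68,50),8.7)]:
    for fl in(0,1):
        q=manip.solve_ik(p,Q(fl,t)); print(nm,fl,p.round(3),None if q is None else np.round(q,2))
E
```

```text
wall base [0.739 0.034 0.   ]
wall base [0.666 0.272 0.   ]
wall base [ 0.789 -0.184  0.   ]
sill 0 [0.584 0.256 0.   ] [0.649 0.273 0.   ]
sill 0.05 [0.58  0.241 0.05 ] [0.615 0.253 0.05 ]
sill 0.1 [0.575 0.226 0.1  ] [0.581 0.234 0.1  ]
casing 0.1 [0.7   0.142 0.1  ] [0.723 0.15  0.1  ]
casing 0.2 [0.676 0.122 0.2  ] [0.636 0.122 0.2  ]
casing 0.4 [0.63  0.082 0.4  ] [0.461 0.067 0.4  ]
L 0 [0.624 0.001 0.128] [ 0.06  0.53 -0.14  1.71  0.09  0.91  1.43]
L 1 [0.624 0.001 0.128] [-0.27  0.54  0.31  1.72 -0.2   0.91 -1.48]
Lhi 0 [0.624 0.001 0.3  ] [ 0.    0.36 -0.06  1.54  0.02  1.24  1.48]
Lhi 1 [0.624 0.001 0.3  ] [-0.25  0.37  0.28  1.55 -0.1   1.23 -1.56]
Ls 0 [0.552 0.003 0.128] [ 0.03  0.42 -0.11  1.89  0.06  0.83  1.44]
Ls 1 [0.552 0.003 0.128] [-0.31  0.43  0.32  1.9  -0.18  0.83 -1.5 ]
T 0 [ 0.594 -0.115  0.173] [ 0.07  0.44  0.11  1.73 -0.05  0.97  1.74]
T 1 [ 0.594 -0.115  0.173] [-0.13  0.46  0.37  1.74 -0.2   0.97 -1.29]
Thi 0 [ 0.594 -0.115  0.3  ] [-0.01  0.33  0.2   1.6  -0.07  1.22  1.75]
Thi 1 [ 0.594 -0.115  0.3  ] [-0.1   0.34  0.33  1.6  -0.11  1.22 -1.36]
tare 0 [ 0.449 -0.179  0.05 ] [ 0.34  0.39  0.02  2.22 -0.15  0.39  2.04]
tare 1 [ 0.449 -0.179  0.05 ] [ 0.14  0.4   0.25  2.23 -0.38  0.41 -0.89]
```

```bash
python3 - <<'E'
from h import *
import cv2
effector.close(5)
p=manip.current_tool_pos(); manip.servo_line([p[0],p[1],.36],vel=.25)
manip.servo_line([.43,.04,.34],ori=Q(0),vel=.25)
manip.servo_line(W(66,116,.0)+[0,0,.30],vel=.2)
f0=manip.current_force()
manip.servo_line(W(66,116,150),vel=.12)
manip.servo_line(W(66,116,130),vel=.05)
print(manip.current_clock(),manip.current_finger_gap(),(manip.current_force()-f0).round(2),manip.current_tool_pos()-W(66,116,130),np.round(manip.current_q(),2))
a=viewer.get_image("top");b=viewer.get_image("side")
cv2.imwrite("pics/near.png",np.hstack([cv2.resize(a[95:225,225:325,::-1],None,fx=4,fy=4,interpolation=cv2.INTER_CUBIC),cv2.resize(b[100:230,225:325,::-1],None,fx=4,fy=4,interpolation=cv2.INTER_CUBIC)]))
E
```

```text
8.0833 0.0006421167556082024 [1.84 0.39 0.68] [-2.59013754e-04 -3.10416807e-05 -4.38042742e-04] [-0.14  0.52  0.13  1.73 -0.08  0.9   1.57]
```

View pics/near.png

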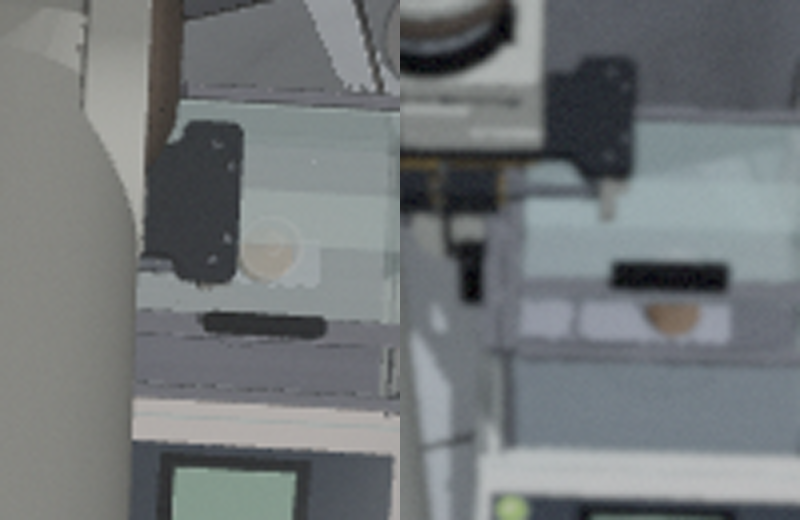

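The side view shows the shut fingers at crop (455,240), just behind the left bar at (470,270). The hand is clear of the top bar, so I'll push.

```bash
python3 - <<'E'
from h import *
manip.sleep(.3); print(manip.current_force().round(2))
x=push(66,116,130,4,-8,6)
print(manip.current_clock(),manip.current_force().round(2),manip.current_tool_pos().round(4))
E
```

```text
[-0.45  0.02  0.6 ]
10 0.99; 9 1.39; 8 1.6; 7 1.53; 6 1.2; 5 1.5; 4 0.21; 3 1.92; 2 3.99; end 1 7.46
14.2333 [ 7.   -0.63 -5.66] [0.5549 0.002  0.1302]
```

```bash
python3 - <<'E'
from h import *
import cv2
manip.servo_line(W(12,117,130),vel=.1)
manip.servo_line(W(12,117,250),vel=.2)
manip.servo_line(W(42,0,250),vel=.2)
manip.servo_line(W(42,0,185),vel=.12);manip.sleep(.2);f=manip.current_force()
manip.servo_line(W(42,0,173),vel=.04);manip.sleep(.2)
print(f.round(2),manip.current_force().round(2))
x=push(42,0,173,4,-8,6)
print(manip.current_clock(),manip.current_force().round(2),manip.current_tool_pos().round(4))
manip.servo_line(W(12,0,173),vel=.1)
manip.servo_line(W(12,0,260),vel=.2)
manip.servo_line(W(-110,-68,260),vel=.2)
manip.servo_line(W(-160,-68,200),vel=.2)
a=viewer.get_image("top");b=viewer.get_image("side")
cv2.imwrite("pics/n2.png",np.hstack([cv2.resize(a[95:245,225:325,::-1],None,fx=4,fy=4,interpolation=cv2.INTER_CUBIC),cv2.resize(b[110:260,225:325,::-1],None,fx=4,fy=4,interpolation=cv2.INTER_CUBIC)]))
from fit import proj
for n,o in(("top",(225,95)),("side",(125,110))):
    for nm,p in(("left",W(-16,109.5,158)),("top",W(-15,0,182))): print(n,nm,((proj(n,p)-o)*4).round())
print(manip.current_clock())
E
```

```text
[-0.19 -0.25  0.39] [ 0.37  0.16 -0.29]
10 -0.17; 9 -0.21; 8 0.99; 7 1.26; 6 0.64; 5 0.28; 4 1.29; 3 1.83; 2 4.77; 1 5.99; end 0 8.97
22.0333 [ 9.32 -0.55 -7.9 ] [ 0.5521 -0.114   0.1734]
top left [ 40. 377.]
top top [262. 385.]
side left [448. 299.]
side top [672. 275.]
24.375
```

View pics/n2.png

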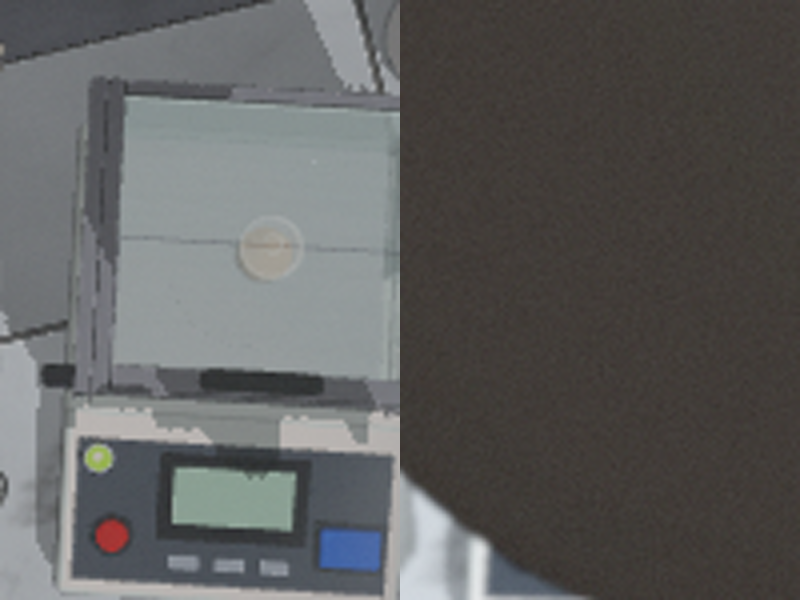

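Both bars sit at their predicted shut places: left (57,376) against row 377, top (262,382) against (262,385). Firm stops were also felt there, and the bottle is unmoved. Now the tare key.

```bash
python3 - <<'E'
from h import *
q=Q(0,8.7); tz=R.from_quat(q).apply([0,0,1]); print(tz.round(3)); assert tz[0]>.1 and tz[2]<-.9
P=lambda d: W(-99,-68,52)-tz*d/1000
manip.servo_line(P(60),ori=q,vel=.15)
manip.servo_line(P(12),vel=.12); manip.sleep(.3)
f0=manip.current_force(); d=12
while d>-9:
    d-=1 if d<=6 else 2
    manip.servo_line(P(d),vel=.02); f=-(manip.current_force()-f0)@tz
    if d<5: print(d,round(f,2),end="; ")
    if f>5.5: break
print(manip.current_clock(),manip.current_tool_pos().round(4))
manip.sleep(.2)
manip.servo_line(P(10),vel=.05);manip.servo_line(P(60),vel=.15)
p=manip.current_tool_pos();manip.servo_line([.40,.05,.30],vel=.2);manip.servo_line([.28,.4,.34],vel=.25)
print(manip.current_clock())
import cv2
a=viewer.get_image("top");b=viewer.get_image("side")
cv2.imwrite("pics/end.png",np.hstack([cv2.resize(a[95:245,190:355,::-1],None,fx=2.4,fy=2.4),cv2.resize(b[100:250,190:355,::-1],None,fx=2.4,fy=2.4)]))
E
```

```text
[ 0.151 -0.004 -0.988]
4 0.76; 3 -0.39; 2 -0.21; 1 0.11; 0 2.3; -1 1.68; -2 2.57; -3 2.41; -4 9.33; 29.3083 [ 0.4488 -0.1792  0.0485]
33.7167
```

View pics/end.png

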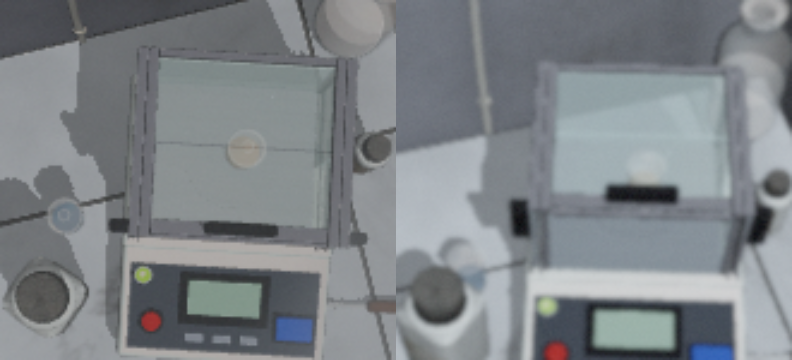

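The picture shows both bars at the front edge: left (118,225), top (240,229), mirroring the shut right bar (357,239). The bottle is centred, the surrounding items are unmoved and the key is released.

```bash
python3 -c "
from bench import manip
print(manip.hand_in())"
```

```text
the job is handed in; nothing more can be done
None
```

I pushed the left and top doors shut to their firm stops, then pressed the tare key fully and let it come up. I handed the job in at about 34 s; the last pictures show the bottle and surrounding items unmoved.

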